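Start up the hand control station and hold the hold-to-run mushroom

TASK

Bring the grey control station on the bench up in this order: press the raised far half of the black rocker down until it has tipped fully over, then push the square key all the way in (it stays in), then press the large mushroom head fully down and keep it held down with the fingertips - the program finishes while still holding it. Press each one only in its turn, do not press the small round button, and do not shift, tip or lift the station or the things lying around it.

Things in the scene. Friction and masses are not known exactly. Their poses are not given: they have to be found in the camera images.
- station: Control station: grey box, aluminium top plate, 150 (its x) x 180 (its y) x 60 mm high, 2 to 3 kg, loose on four rubber feet. Origin: centre of the underside; z up, x to its far side (away from the robot at yaw 0; turned up to 0.5 rad either way), y to its left. A black cable gland sticks 13 mm out of the far side. Press its operators straight down, fingers closed.
- station_plate (a point): Centre of the top plate, on its surface. From here (x, y) in mm in the station's frame: rocker pivot (36, 45) far left, square key (36, -45) far right, mushroom (-36, 45) near left, small round button (-36, -45) near right.
- rocker (a joint): Black rocker, 56 mm along the station's x, 26 wide: two flat halves in a shallow V, pivot along the station's y, 10 mm above the plate. 0 rad: near half level, far half sloping up, its end raised 9 mm. 0.32 rad: fully over (solid stop), far half level 10 mm above the plate. Starts at 0 to 0.05. Takes about 3 N at 20 mm from the pivot; stays where it is left.
- rocker_far_half (a point): Point to press: on the top surface of the rocker's far half, 20 mm from the pivot, midway across; moves with the rocker (about 6 mm down in going fully over).
- square_key (a joint): Push key travel, 0 = out, 0.008 m = fully in at a solid stop. Starts at 0 to 0.001. Pushes in straight down against about 4 N of friction; no spring, stays where it is left.
- square_key_top (a point): Centre of the top face of the square grey key (26 x 26 mm, top 14 mm above the plate when out); moves with it.
- mushroom (a joint): Mushroom travel, 0 = up, 0.010 m = fully down at a solid stop. Spring: about 2 N to start, 5 N fully down; it comes up when let go.
- mushroom_top (a point): Centre of the top of the black mushroom head (40 mm diameter, top 34 mm above the plate when up); moves with it.
- small_button (a joint): Small round button travel, 0 = up, 0.004 m = fully in. Not to be pressed.
- small_button_top (a point): Centre of the top of the small round grey button (16 mm diameter, top 8 mm above the plate); leave it alone.
- oil_bottle: Oil bottle with a thin spout, 41 mm diameter, 118 mm high, origin at the centre of its underside; loose, a bystander standing beyond the station.
- glue_tube: Glue stick, white tube with green cap, 24 mm diameter, 90 mm long along its y, lying on its side right of and nearer than the station; origin at the centre of its underside; loose, a bystander.

How it is judged:
On the way, in this order (a step that is already met when the one before it is completed fails the run):
1. the rocker is tipped fully over (value of joint rocker above 0.26 rad), for 0.1 s.
2. the square key is pushed fully in (value of joint square_key above 0.0065 m), for 0.1 s.
3. the mushroom is held fully down (value of joint mushroom above 0.007 m), for 0.3 s.
At the end, for the whole second after the job is handed in: The rocker is over (more than 0.26 of 0.32 rad), the square key in (more than 6.5 of 8 mm), the mushroom held down (more than 7 of 10 mm) by the fingers with more than 1 N, the small button up, and the station level and within 20 mm of where it stood (value of joint rocker above 0.26 rad and value of joint square_key above 0.0065 m and value of joint mushroom above 0.007 m and value of joint small_button below 0.0015 m and contact force between the fingers and station above 1 N and distance of station from where it was at the start of the episode below 0.02 m and angle between station's own z axis and vertical below 0.05 rad); the arm keeps its last pose, push and grip.
It fails at once if the square key is pushed in (over 4 mm) before the rocker is over (value of joint square_key above 0.004 m and value of joint rocker below 0.22 rad).
It fails at once if the mushroom is pressed (over 5 mm) before the rocker is over and the key is in (value of joint mushroom above 0.005 m and (value of joint rocker below 0.22 rad or value of joint square_key below 0.006 m)).
It fails at once if the small round button is pressed (over 2 mm) (value of joint small_button above 0.002 m).
It fails at once if the station is shifted by more than 20 mm, tipped or lifted (distance of station from where it was at the start of the episode above 0.02 m or angle between station's own z axis and vertical above 0.08 rad or height (world z) of station above 0.01 m).
It fails at once if the oil bottle or glue stick is lifted or knocked away (moved more than 30 mm) (distance of any of oil_bottle, glue_tube from where it was at the start of the episode above 0.03 m).
It also fails if it takes over 42 s, if anything falls off the work surface, if the arm or the gripper's body presses on something with over 40 N, if the wrist force passes 120 N, or if a joint passes its speed limit or range.

ROBOT

A 7-joint arm with a two-finger parallel gripper is mounted at the origin on a cart in front of the work surface, level with it; the furniture and walls round the work are solid. World frame = base frame: x ahead of the robot, y to its left, z up, the work surface at z = 0. Lengths are in m, angles in rad, forces in N, time in s.
With the tool pointing down it reaches from about 0.4 to 0.85 m from the base axis. Payload 4.5 kg.
Tool frame: the origin (TCP) lies on the centre line of the jaws, within the pads' length; the fingertips stand 11 mm ahead of it and the grasp point (between the pads) lies 8 mm behind it (env.tip_reach is the distance from the TCP to the fingertips, in m); z points along the fingers, y is the line along which they close (so a half turn about z gives the same grasp; the last joint's range is limited). The gripper opens to 85 mm and grips with 20 to 120 N. Pads are 22 mm wide; open, the fingers measure 114 mm over their backs; the gripper's body (76 mm by 85 mm) begins 54 mm behind the grasp point. The pads swing forward as they close: fully open they stand 13 mm farther back than shut.
Start: joints at [-1.166, 0.689, -0.195, 1.565, 0.157, 0.902, -0.215], TCP at [0.226, 0.583, 0.219] pointing down, gripper open.
Joint ranges: [-3.01, 3.01], [-0.46, 2.08], [-1.47, 1.51], [0.13, 2.56], [-1, 4.14], [0.04, 2.09], [-2.66, 2.66]. Speed limits (rad/s): [2.57, 2.57, 3.14, 3.14, 3.14, 3.14, 3.14].

INTERFACE

Orientations are given as a unit quaternion [w, x, y, z].
In Python, from workcell import env, snapshot, sign_off, nets gives the robot as it stands. The module is installed in compiled form; this text tells all that it offers.
- The arm moves only by the tool send_rows, never from a script. Its argument "targets" is a list of rows, each a list of 3 entries, a list of its own where there are three numbers: the turn, a rotation vector about the tool's x, y, z in degrees, then the shift along the tool's x, y, z in m, then the opening, from 0 (shut) to 1 (fully open). In form: [[[ax, ay, az], [x, y, z], gripper], ...]. A call has exactly 10 rows; each row shifts and turns the commanded pose from where the row before left it, along the tool's axes as they then stand; what a row does not reach is not made up. A row lasts 1/8 s, in which the tool goes at most 62.5 mm and 10.7 degrees, less where a joint would pass 70% of its speed; a pose out of reach is approached as far as the arm can. A call is refused whole if a number of a shift passes 0.0625 or a number of a turn 10.7, either way. A call with a gripper value outside its range is refused whole. The fingers move at their own pace and stop on an object; "grip_force" is the grip in N (left out, the last holds). Time passes only in rows, so rows that do not move let the fingers close, or fill a call up. It gives the time, the measured TCP pose, the force, the opening and the grip force at its end, in the units of the state.
- env.sense(): the state, without advancing time (a new reading comes with each control period).
- snapshot(name): name is "scene" or "side" or "wrist"; returns a dict with "color" (420x560x3 uint8, red, green, blue), "intrinsics" (3x3 intrinsics, pixels), "rvec" (rotation vector, rad) and "tvec" (3), from world to camera coordinates, as OpenCV has them; the wrist camera has in their place "mount" (4x4, takes a point from camera to tool coordinates, whose origin is the TCP and whose axes are the flange's). Camera axes: x right, y down, z forward; pixel columns grow to the right and rows downward; lengths in m; the calibration is good to about 2 mm. The wrist camera is an equidistant fisheye: a pixel r from the principal point sees the ray r / f radians off the axis. A picture is of the moment at which its call begins: read the wrist's pose just before it. There is no depth.
- sign_off(): hands the job in; it is judged then, once.
Trained networks look in the newest picture that a camera, given by its name, has taken for a name from the list of things; names that differ only in an ending like _2 or _b are one class to them, and where a whole thing is asked for, a point or a joint stands for the part that bears it (a point fixed in the world has none). Each returns a list of dicts, best first, with "p" (0 to 1); they miss things now and then, are a little off and sometimes report something else, mostly with a low value. They report only what shows in the picture. A call takes as long as a camera call.
- nets.regions_of(target, camera): "pixels" (420x560 bool, what is visible of it) and "extent" ([centre column, centre row, width, height] in pixels, round what is visible of it).
The state is a dict: "clock": time; "joint_positions": joint angles; "qvel": joint speeds; "joint_efforts": joint torques, N m; "tool_pos": TCP position; "orientation": TCP orientation; "wrist_force": force on the tool from outside, world axes, zero at the start; "moment": the same for the moment, N m; "finger_gap": finger opening in m; "gripper_force": force on a finger pad.
Only numpy, scipy, OpenCV 4.12 (cv2) and the standard library are available. Lean on these libraries where they do the work, as an engineer would, in place of code of your own. Each camera call takes 0.05 s, during which the arm holds its last target. There are 200 camera calls.

## Working session

There is one attempt and no reset: what is moved stays moved. The work goes in short steps, Python scripts to look and compute and a tool call to move; the robot and the scene stay as the last step left them, time stands still between calls to the robot, and variables do not carry over. Pictures are saved under pics/ and viewed, at most 10 in all, crops included, and the job is handed in when it is done.

Besides the shell and the picture viewer there is one more tool, called after "Request:" in YAML: its name, and indented under it one key for each argument. send_rows: Moves the arm, as the interface text tells. Its arguments: {"type":"object","properties":{"targets":{"type":"array","items":{"type":"array"}},"grip_force":{"type":"number"}},"required":["targets"]}

```bash
mkdir -p pics; cat > h.py <<'E'
from workcell import env, snapshot, sign_off, nets
import numpy as np, cv2
from scipy.spatial.transform import Rotation as R
def ray(s,uv):
    K=s["intrinsics"]; Rm=cv2.Rodrigues(np.array(s["rvec"],float))[0]; t=np.array(s["tvec"],float).ravel()
    d=Rm.T@np.linalg.inv(K)@np.array([uv[0],uv[1],1.]); return -Rm.T@t,d
def at_z(s,uv,z):
    o,d=ray(s,uv); return o+d*(z-o[2])/d[2]
E
python3 - <<'E'
from h import *
s0=env.sense(); print({k:np.round(s0[k],3) for k in("clock","tool_pos","orientation","wrist_force","finger_gap")},env.tip_reach)
ims=[]
Z={"rocker":.072,"square_key":.074,"mushroom":.094,"small_button":.068,"oil_bottle":.05,"glue_tube":.012,"station":.06}
for c in("scene","side"):
    s=snapshot(c); cv2.imwrite(f"pics/{c}0.png",s["color"][:,:,::-1])
    print(c,"cam at",ray(s,(280,210))[0].round(2))
    for n,z in Z.items():
        for r in nets.regions_of(n,c)[:2]:
            m=r["pixels"]; v,u=np.nonzero(m)
            if len(u)==0: continue
            print(n,round(r["p"],2),np.round(r["extent"]),len(u),at_z(s,(u.mean(),v.mean()),z).round(3))
E
```

```text
{'clock': np.float64(0.0), 'tool_pos': array([0.226, 0.582, 0.219]), 'orientation': array([-0.   ,  0.184,  0.983, -0.001]), 'wrist_force': array([ 0.16 , -0.167, -0.388]), 'finger_gap': np.float64(0.086)} 0.011
scene cam at [-0.13 -0.47  1.11]
rocker 0.73 [248. 213.  14.  21.] 200 [0.535 0.032 0.072]
square_key 0.6 [282. 220.  11.  10.] 90 [ 0.565 -0.053  0.074]
mushroom 0.49 [244. 230.  17.  12.] 195 [0.465 0.003 0.094]
small_button 0.23 [265. 232.  74.  63.] 3691 [ 0.494 -0.037  0.068]
oil_bottle 0.5 [287. 157.  11.  25.] 244 [0.785 0.054 0.05 ]
glue_tube 0.75 [321. 303.  34.  29.] 342 [ 0.418 -0.245  0.012]
station 0.87 [263. 234.  74.  65.] 3742 [ 0.499 -0.034  0.06 ]
side cam at [ 0.03 -0.87  0.81]
rocker 0.65 [257. 237.  91.  67.] 3775 [ 0.492 -0.069  0.072]
square_key 0.48 [279. 220.  10.  10.] 84 [ 0.563 -0.06   0.074]
square_key 0.44 [233. 219.  17.  16.] 163 [0.474 0.017 0.074]
mushroom 0.68 [234. 218.  16.  15.] 184 [ 0.462 -0.006  0.094]
oil_bottle 0.76 [322. 181.  14.  31.] 324 [0.783 0.044 0.05 ]
glue_tube 0.79 [275. 310.  28.  41.] 378 [ 0.418 -0.248  0.012]
station 0.94 [258. 233.  85.  70.] 3881 [ 0.498 -0.055  0.06 ]
```

View pics/scene0.png

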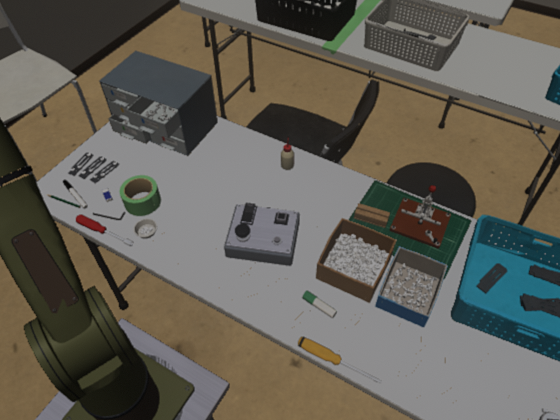

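View pics/side0.png

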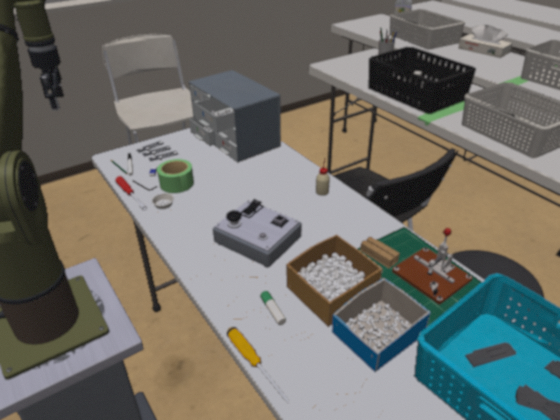

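The scene view shows the station at about (263,234). The mushroom is at (243,231), rocker (249,214), key (282,219) and small button (270,240). The side view agrees: mushroom (234,218), key (279,220). That puts the centre near (0.514,-0.028) with yaw about 0.33. I'll move overhead with the fingers closing.

Request:
send_rows:
  targets:
    - [[0, 0, 0], [-0.03, -0.032, -0.002], 0]
    - [[0, 0, 0], [-0.03, -0.032, -0.002], 0]
    - [[0, 0, 0], [-0.03, -0.032, -0.002], 0]
    - [[0, 0, 0], [-0.03, -0.032, -0.002], 0]
    - [[0, 0, 0], [-0.03, -0.032, -0.002], 0]
    - [[0, 0, 0], [-0.03, -0.032, -0.002], 0]
    - [[0, 0, 0], [-0.03, -0.032, -0.002], 0]
    - [[0, 0, 0], [-0.03, -0.032, -0.002], 0]
    - [[0, 0, 0], [-0.03, -0.032, -0.002], 0]
    - [[0, 0, 0], [-0.03, -0.032, -0.002], 0]

```text
clock: 2.05
tool_pos: [0.3908, 0.1744, 0.2397]
orientation: [0.0, 0.184, 0.983, 0.0]
wrist_force: [1.3, -0.7, 0.3]
finger_gap: -0.0002
gripper_force: 0.0
```

Request:
send_rows:
  targets:
    - [[0, 0, 0], [-0.03, -0.034, -0.002], 0]
    - [[0, 0, 0], [-0.03, -0.034, -0.002], 0]
    - [[0, 0, 0], [-0.03, -0.034, 0], 0]
    - [[0, 0, 0], [-0.03, -0.034, 0], 0]
    - [[0, 0, 0], [-0.03, -0.034, 0], 0]
    - [[0, 0, -10], [0, 0, 0], 0]
    - [[0, 0, -10], [0, 0, 0], 0]
    - [[0, 0, -10], [0, 0, 0], 0]
    - [[0, 0, -10], [0, 0, 0], 0]
    - [[0, 0, 0], [0, 0, 0], 0]

```text
clock: 3.3
tool_pos: [0.4684, -0.0373, 0.2435]
orientation: [0.0, -0.162, 0.987, 0.0]
wrist_force: [-0.4, -0.2, 0.1]
finger_gap: 0.0003
gripper_force: 0.0
```

```bash
cat >> h.py <<'E'
def wrist(path=None):
    st=env.sense(); s=snapshot("wrist")
    if path: cv2.imwrite(path,s["color"][:,:,::-1])
    q=np.array(st["orientation"]); Rt=R.from_quat(q[[1,2,3,0]]).as_matrix(); M=np.array(s["mount"]); K=s["intrinsics"]
    def f(uv,z):
        a=np.array([(uv[0]-K[0,2])/K[0,0],(uv[1]-K[1,2])/K[1,1]]); th=np.linalg.norm(a)
        d=np.r_[a/th*np.sin(th),np.cos(th)]
        d=Rt@M[:3,:3]@d; o=Rt@M[:3,3]+st["tool_pos"]
        return o+d*(z-o[2])/d[2]
    return st,s,f
E
python3 - <<'E'
from h import *
st,s,f=wrist("pics/w1.png"); print(st["tool_pos"].round(4),st["orientation"].round(4),np.round(s["mount"],3).tolist(),s["intrinsics"].tolist())
for n,z in {"rocker":.072,"square_key":.074,"mushroom":.094,"small_button":.068,"station":.06}.items():
    for r in nets.regions_of(n,"wrist")[:2]:
        v,u=np.nonzero(r["pixels"])
        if len(u): print(n,round(r["p"],2),np.round(r["extent"]),len(u),f((u.mean(),v.mean()),z).round(4))
E
```

```text
[ 0.4684 -0.0373  0.2435] [ 2.000e-04 -1.619e-01  9.868e-01  2.000e-04] [[-0.0, -0.953, -0.302, 0.078], [1.0, -0.0, -0.0, 0.0], [0.0, -0.302, 0.953, -0.155], [0.0, 0.0, 0.0, 1.0]] [[325.19226210127806, 0.0, 281.8764383856764], [0.0, 325.19226210127806, 208.85858759200437], [0.0, 0.0, 1.0]]
rocker 0.78 [322. 261.  25.  50.] 1106 [0.5329 0.0309 0.072 ]
square_key 0.86 [242. 262.  27.  28.] 567 [ 0.5641 -0.0526  0.074 ]
square_key 0.26 [322. 202.  37.  36.] 1191 [0.4713 0.0089 0.074 ]
mushroom 0.62 [325. 201.  40.  39.] 1172 [0.4664 0.0046 0.094 ]
small_button 0.73 [238. 197.  15.  16.] 157 [ 0.4986 -0.0769  0.068 ]
station 0.96 [279. 216. 162. 131.] 18000 [ 0.5014 -0.0279  0.06  ]
```

View pics/w1.png

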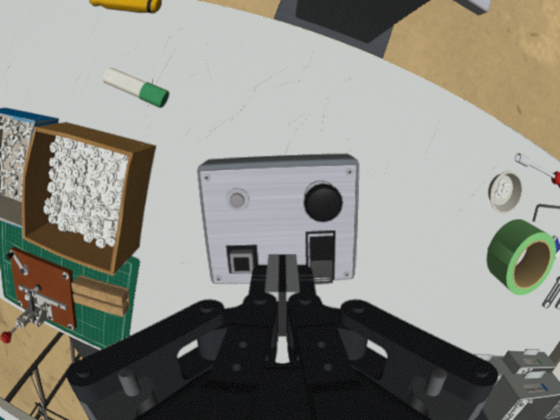

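The wrist view shows the mushroom at (323,202), the rocker at (321,257), the key at (242,262) and the small button at (237,198). The fit gives centre (0.516,-0.023) and yaw 0.36, and all four operators agree to about 1.5 mm. Next I'll move over the rocker's far half.

Request:
send_rows:
  targets:
    - [[0, 0, -2], [0, 0, 0], 0]
    - [[0, 0, 0], [-0.0212, 0.0083, 0], 0]
    - [[0, 0, 0], [-0.0212, 0.0083, 0.015], 0]
    - [[0, 0, 0], [-0.0212, 0.0083, 0.015], 0]
    - [[0, 0, 0], [-0.0212, 0.0083, 0.02], 0]
    - [[0, 0, 0], [-0.0212, 0.0083, 0.02], 0]
    - [[0, 0, 0], [0, 0, 0.03], 0]
    - [[0, 0, 0], [0, 0, 0.024], 0]
    - [[0, 0, 0], [0, 0, 0.01], 0]
    - [[0, 0, 0], [0, 0, 0], 0]

```text
clock: 4.85
tool_pos: [0.5526, 0.0392, 0.1091]
orientation: [-0.0, -0.18, 0.984, 0.0]
wrist_force: [0.4, 1.1, 0.1]
finger_gap: -0.0002
gripper_force: 0.0
```

```bash
cat > st.py <<'E'
from h import *
import sys
c=np.array([.5157,-.0234]); y=.36
st=env.sense(); d=st["tool_pos"][:2]-c; c_,s_=np.cos(y),np.sin(y)
print("station-frame tcp",(np.array([c_*d[0]+s_*d[1],-s_*d[0]+c_*d[1]])*1e3).round(1),"tip z",round((st["tool_pos"][2]-.011)*1e3,1),"F",st["wrist_force"].round(1),st["orientation"].round(3),st["clock"])
if len(sys.argv)>1:
    _,_,f=wrist("pics/"+sys.argv[1]+".png")
    s=snapshot("side"); im=cv2.resize(s["color"][170:290,180:340],(800,600),interpolation=2)
    cv2.imwrite("pics/"+sys.argv[1]+"s.png",im[:,:,::-1])
E
python3 st.py a
```

```text
station-frame tcp [56.6 45.6] tip z 98.1 F [0.4 1.1 0.1] [-0.    -0.18   0.984  0.   ] 4.85
```

View pics/as.png

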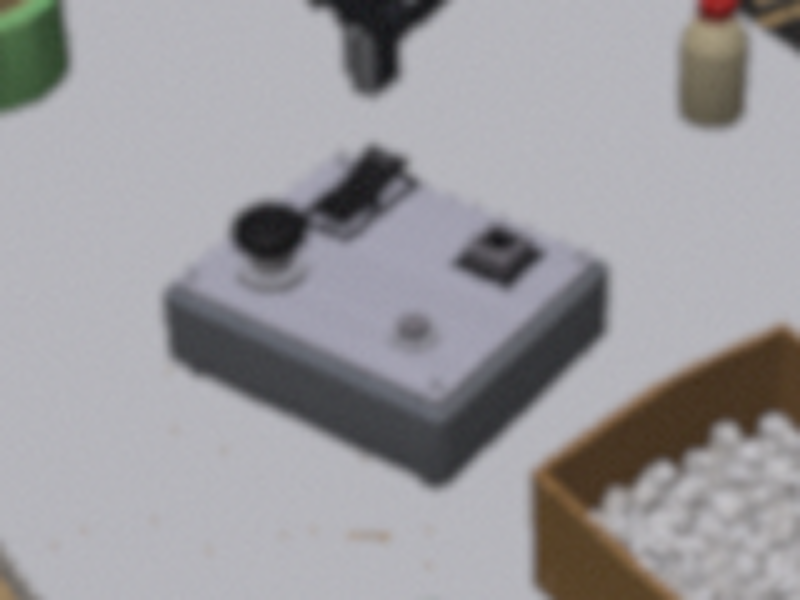

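View pics/a.png

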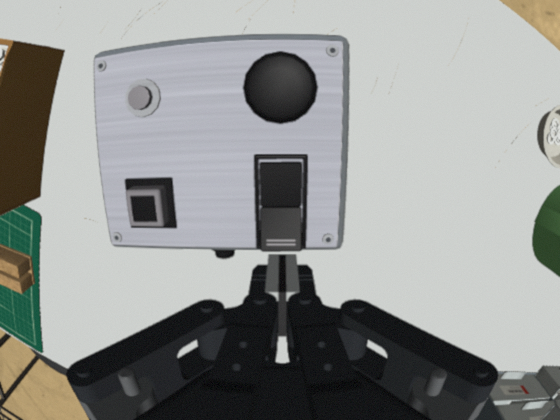

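The side crop shows the tip above the rocker's raised half. The wrist view shows the rocker in line with the fingers at column 281. I'll press now.

Request:
send_rows:
  targets:
    - [[0, 0, 0], [0, 0, 0.009], 0]
    - [[0, 0, 0], [0, 0, 0.006], 0]
    - [[0, 0, 0], [0, 0, 0.004], 0]
    - [[0, 0, 0], [0, 0, 0.003], 0]
    - [[0, 0, 0], [0, 0, 0.002], 0]
    - [[0, 0, 0], [0, 0, 0.002], 0]
    - [[0, 0, 0], [0, 0, 0.001], 0]
    - [[0, 0, 0], [0, 0, 0.001], 0]
    - [[0, 0, 0], [0, 0, 0], 0]
    - [[0, 0, 0], [0, 0, 0], 0]

```text
clock: 6.2
tool_pos: [0.5528, 0.0392, 0.0814]
orientation: [0.0, -0.18, 0.984, 0.0]
wrist_force: [0.0, 0.5, 1.0]
finger_gap: 0.0003
gripper_force: 0.0
```

```bash
python3 st.py
```

```text
station-frame tcp [56.7 45.5] tip z 70.4 F [0.  0.5 1. ] [ 0.    -0.18   0.984  0.   ] 6.2
```

Request:
send_rows:
  targets:
    - [[0, 0, 0], [0, 0, 0.001], 0]
    - [[0, 0, 0], [0, 0, 0.001], 0]
    - [[0, 0, 0], [0, 0, 0], 0]
    - [[0, 0, 0], [0, 0, 0], 0]
    - [[0, 0, 0], [0, 0, 0], 0]
    - [[0, 0, 0], [0, 0, 0], 0]
    - [[0, 0, 0], [0, 0, 0], 0]
    - [[0, 0, 0], [0, 0, 0], 0]
    - [[0, 0, 0], [0, 0, 0], 0]
    - [[0, 0, 0], [0, 0, 0], 0]

```text
clock: 7.45
tool_pos: [0.5527, 0.0392, 0.0794]
orientation: [-0.0, -0.18, 0.984, 0.0]
wrist_force: [1.0, -0.2, 0.9]
finger_gap: 0.0002
gripper_force: 0.0
```

```bash
python3 st.py b; python3 - <<'E'
import cv2
a=cv2.imread('pics/b.png')[0:270,80:380]; b=cv2.imread('pics/bs.png')
cv2.imwrite('pics/bb.png',cv2.hconcat([cv2.resize(a,(400,360)),cv2.resize(b,(400,360))]))
E
```

```text
station-frame tcp [56.7 45.5] tip z 68.4 F [ 1.  -0.2  0.9] [-0.    -0.18   0.984  0.   ] 7.45
```

View pics/bb.png

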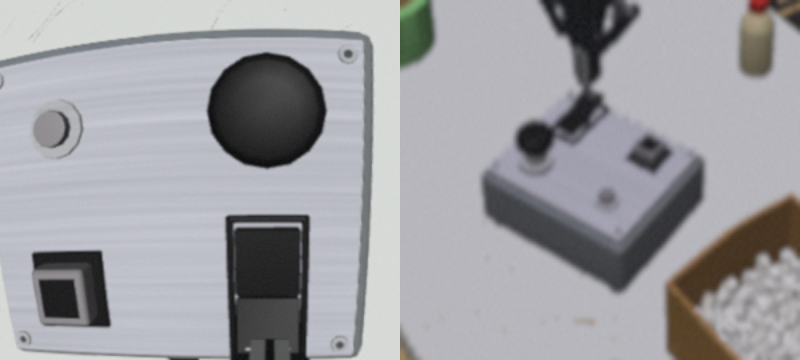

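Left is the wrist view, where the fingertips are at the rocker's far end (about (270,345) in the crop). It doesn't clearly look tipped, and there's no force. I'll refit the pose including height from this near view.

```bash
cat > fit.py <<'E'
from h import *
from scipy.optimize import least_squares
st,s,f=wrist(); P={"rocker":(36,45,12),"square_key":(36,-45,14),"mushroom":(-36,45,28),"small_button":(-36,-45,8)}
ob=[]
for n in P:
    r=nets.regions_of(n,"wrist")
    if not r: continue
    v,u=np.nonzero(r[0]["pixels"]); print(n,round(r[0]["p"],2),np.round(r[0]["extent"]),len(u))
    if n!="rocker": ob.append((n,(r[0]["extent"][0],r[0]["extent"][1])))
def res(p):
    c,sn=np.cos(p[2]),np.sin(p[2]); o=[]
    for n,uv in ob:
        x,y,z=np.array(P[n])/1e3; w=f(uv,.06+p[3]+z)[:2]
        o+=list(w-p[:2]-[c*x-sn*y,sn*x+c*y])
    return np.array(o)*1e3
r=least_squares(res,[.515,-.024,.36,0],x_scale=[.01,.01,.1,.01]); print(r.x.round(4),r.fun.round(1))
r=least_squares(lambda q:res([*q,0]),[.515,-.024,.36]); print(r.x.round(4),r.fun.round(1))
E
python3 fit.py
```

```text
rocker 0.66 [280. 218.  53.  92.] 4188
square_key 0.63 [127. 221.  48.  48.] 2021
mushroom 0.67 [280.  81.  98.  87.] 6111
small_button 0.96 [118.  96.  29.  26.] 594
[ 0.5172 -0.0229  0.3719 -0.0044] [-0.4  0.1  0.1  0.3  0.3 -0.4]
[ 0.5164 -0.0215  0.3719] [-1.8  0.4  1.3 -0.9  0.6  0.5]
```

The position is confirmed, but the surface may be a few mm lower than I assumed. I'll press further in small steps, watching the force.

Request:
send_rows:
  targets:
    - [[0, 0, 0], [0, 0, 0.001], 0]
    - [[0, 0, 0], [0, 0, 0.001], 0]
    - [[0, 0, 0], [0, 0, 0], 0]
    - [[0, 0, 0], [0, 0, 0], 0]
    - [[0, 0, 0], [0, 0, 0], 0]
    - [[0, 0, 0], [0, 0, 0], 0]
    - [[0, 0, 0], [0, 0, 0], 0]
    - [[0, 0, 0], [0, 0, 0], 0]
    - [[0, 0, 0], [0, 0, 0], 0]
    - [[0, 0, 0], [0, 0, 0], 0]

```text
clock: 9.05
tool_pos: [0.5528, 0.0392, 0.0774]
orientation: [0.0, -0.18, 0.984, 0.0]
wrist_force: [-0.4, -0.6, -0.1]
finger_gap: -0.0
gripper_force: 0.0
```

Request:
send_rows:
  targets:
    - [[0, 0, 0], [0, 0, 0.001], 0]
    - [[0, 0, 0], [0, 0, 0.001], 0]
    - [[0, 0, 0], [0, 0, 0], 0]
    - [[0, 0, 0], [0, 0, 0], 0]
    - [[0, 0, 0], [0, 0, 0], 0]
    - [[0, 0, 0], [0, 0, 0], 0]
    - [[0, 0, 0], [0, 0, 0], 0]
    - [[0, 0, 0], [0, 0, 0], 0]
    - [[0, 0, 0], [0, 0, 0], 0]
    - [[0, 0, 0], [0, 0, 0], 0]

```text
clock: 10.3
tool_pos: [0.5527, 0.0392, 0.0754]
orientation: [-0.0, -0.18, 0.984, 0.0]
wrist_force: [0.1, 0.2, 0.5]
finger_gap: -0.0002
gripper_force: 0.0
```

```bash
python3 st.py c; python3 fit.py; python3 - <<'E'
import cv2
a=cv2.imread('pics/c.png')[130:310,200:360]; b=cv2.imread('pics/cs.png')[0:350,150:550]
cv2.imwrite('pics/cc.png',cv2.hconcat([cv2.resize(a,(400,450)),cv2.resize(b,(400,450))]))
E
```

```text
station-frame tcp [56.7 45.5] tip z 64.4 F [0.1 0.2 0.5] [-0.    -0.18   0.984  0.   ] 10.3
rocker 0.82 [280. 219.  52.  91.] 4256
square_key 0.66 [126. 224.  49.  50.] 2043
mushroom 0.9 [281.  81.  98.  92.] 6487
small_button 0.71 [118.  93.  29.  31.] 659
[ 0.5169 -0.0219  0.3666 -0.005 ] [ 0.3  0.7  0.6 -0.3 -0.9 -0.5]
[ 0.5159 -0.0203  0.3666] [-1.4  1.1  2.  -1.7 -0.5  0.6]
```

View pics/cc.png

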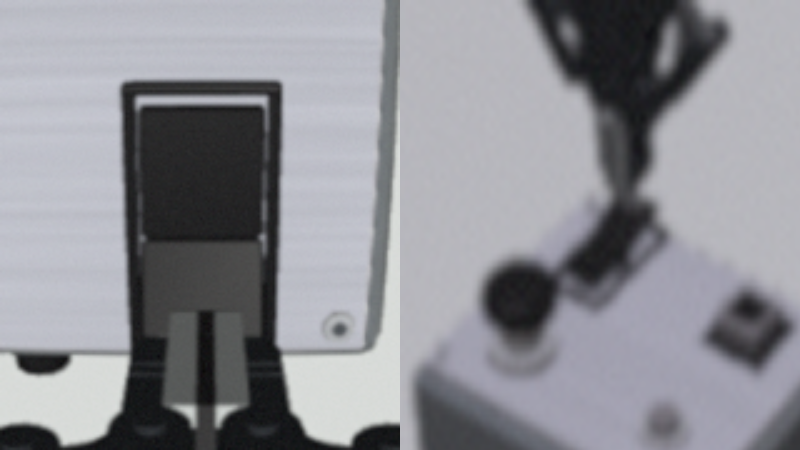

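The left crop shows the fingertips over the rocker's far half, with the end near full-image (282,255). The far half is still bright, so not tipped. I'll check where the tip should project.

```bash
python3 - <<'E'
from h import *
st,s,f=wrist(); M=np.array(s["mount"]); K=s["intrinsics"]
for p in [(.011,0,.011),(0,0,.011),(.011,0,.0),(0,0,0),(-.011,0,.011)]:
    c=M[:3,:3].T@(np.array(p)-M[:3,3]); r=np.hypot(c[0],c[1]); th=np.arctan2(r,c[2]); print("wrist",p,(K[:2,2]+K[0,0]*th*c[:2]/r).round(1))
for cam in("side","scene"):
    s=snapshot(cam)
    pts=np.array([st["tool_pos"]-[0,0,.011],[.5527,.0392,.076],[.5172,-.0229,.06],st["tool_pos"]])
    uv=cv2.projectPoints(pts,np.array(s["rvec"],float),np.array(s["tvec"],float),s["intrinsics"],None)[0][:,0]
    o=uv[0]; print(cam,uv.round(1).tolist()); 
    x0,y0=int(o[0])-20,int(o[1])-15
    im=cv2.resize(s["color"][y0:y0+30,x0:x0+40],(400,300),interpolation=cv2.INTER_NEAREST)[:,:,::-1].copy()
    for q,col in zip(uv,[(0,0,255),(0,255,0),(255,0,0),(0,255,255)]): cv2.circle(im,tuple(int(v) for v in (q-[x0,y0]+.5)*10),3,col,-1)
    cv2.imwrite(f"pics/t{cam}.png",im)
cv2.imwrite("pics/tt.png",cv2.hconcat([cv2.imread("pics/tside.png"),cv2.imread("pics/tscene.png")]))
E
```

```text
wrist (0.011, 0, 0.011) [281.2 234.6]
wrist (0, 0, 0.011) [281.2 252.7]
wrist (0.011, 0, 0.0) [281.2 242.6]
wrist (0, 0, 0) [281.2 261.5]
wrist (-0.011, 0, 0.011) [281.3 269.8]
side [[255.1, 205.9], [254.9, 202.4], [256.1, 223.6], [254.9, 202.6]]
scene [[250.0, 208.5], [249.7, 205.8], [262.6, 227.7], [249.7, 205.9]]
```

View pics/tt.png

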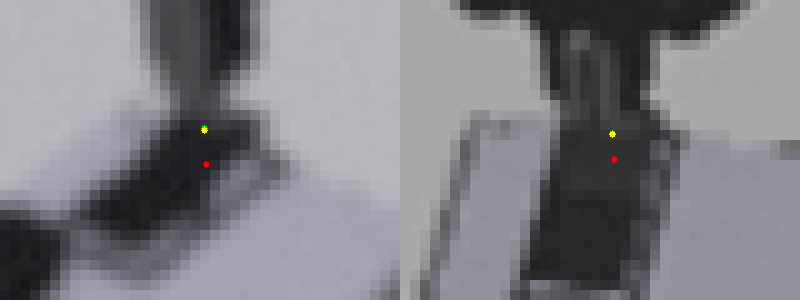

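The left panel (side) and right panel (scene) both show the visible tip about 2 px above the TCP projection. So the true tip is roughly 15 mm higher than I computed and is only now reaching the rocker's end. I'll keep descending and watch the force.

Request:
send_rows:
  targets:
    - [[0, 0, 0], [0, 0, 0.001], 0]
    - [[0, 0, 0], [0, 0, 0.001], 0]
    - [[0, 0, 0], [0, 0, 0.001], 0]
    - [[0, 0, 0], [0, 0, 0.001], 0]
    - [[0, 0, 0], [0, 0, 0], 0]
    - [[0, 0, 0], [0, 0, 0], 0]
    - [[0, 0, 0], [0, 0, 0], 0]
    - [[0, 0, 0], [0, 0, 0], 0]
    - [[0, 0, 0], [0, 0, 0], 0]
    - [[0, 0, 0], [0, 0, 0], 0]

```text
clock: 12.05
tool_pos: [0.5528, 0.0392, 0.0714]
orientation: [0.0, -0.18, 0.984, 0.0]
wrist_force: [-1.0, -0.1, 0.7]
finger_gap: -0.0
gripper_force: 0.0
```

Request:
send_rows:
  targets:
    - [[0, 0, 0], [0, 0, 0.001], 0]
    - [[0, 0, 0], [0, 0, 0], 0]
    - [[0, 0, 0], [0, 0, 0.001], 0]
    - [[0, 0, 0], [0, 0, 0], 0]
    - [[0, 0, 0], [0, 0, 0.001], 0]
    - [[0, 0, 0], [0, 0, 0], 0]
    - [[0, 0, 0], [0, 0, 0], 0]
    - [[0, 0, 0], [0, 0, 0], 0]
    - [[0, 0, 0], [0, 0, 0], 0]
    - [[0, 0, 0], [0, 0, 0], 0]

```text
clock: 13.3
tool_pos: [0.5528, 0.0392, 0.0684]
orientation: [0.0, -0.18, 0.984, 0.0]
wrist_force: [0.2, -0.7, -0.1]
finger_gap: -0.0003
gripper_force: 0.0
```

```bash
python3 st.py d; python3 - <<'E'
import cv2
from h import *
s=snapshot("scene")["color"][:,:,::-1]
a=cv2.imread('pics/d.png')[130:310,200:360]
b=cv2.imread('pics/ds.png')[60:300,250:490]
cv2.imwrite('pics/dd.png',cv2.hconcat([cv2.resize(a,(360,400)),cv2.resize(b,(400,400))]))
p=cv2.imread('pics/c.png')
q=cv2.imread('pics/d.png')
for r in(190,200,210,220,225,230,235,240,245,250,255,260):print(r,p[r,262:272].mean().round(),q[r,262:272].mean().round(),end=' | ')
E
```

```text
station-frame tcp [56.7 45.5] tip z 57.4 F [ 0.2 -0.7 -0.1] [ 0.    -0.18   0.984  0.   ] 13.3
190 40.0 41.0 | 200 39.0 38.0 | 210 36.0 37.0 | 220 34.0 36.0 | 225 26.0 35.0 | 230 64.0 26.0 | 235 65.0 66.0 | 240 65.0 66.0 | 245 65.0 66.0 | 250 66.0 66.0 | 255 72.0 73.0 | 260 75.0 76.0 |
```

View pics/dd.png

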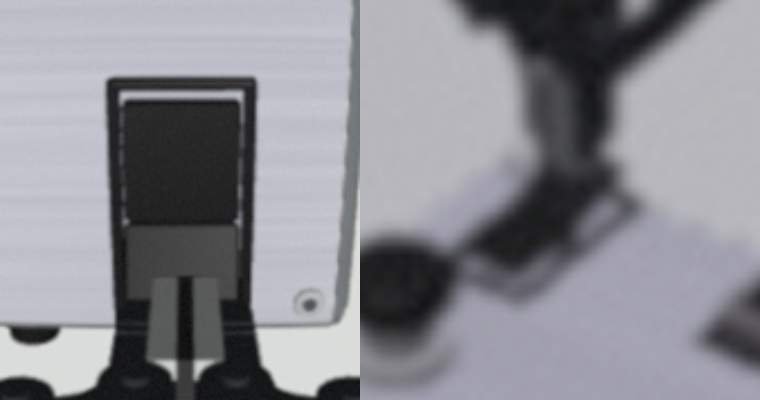

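The left view (pivot at row 225, tip end at row 277 of the crop) shows the far half still up. The tip is just above it and in line. I'll continue down.

Request:
send_rows:
  targets:
    - [[0, 0, 0], [0, 0, 0.001], 0]
    - [[0, 0, 0], [0, 0, 0.001], 0]
    - [[0, 0, 0], [0, 0, 0.001], 0]
    - [[0, 0, 0], [0, 0, 0.001], 0]
    - [[0, 0, 0], [0, 0, 0], 0]
    - [[0, 0, 0], [0, 0, 0], 0]
    - [[0, 0, 0], [0, 0, 0], 0]
    - [[0, 0, 0], [0, 0, 0], 0]
    - [[0, 0, 0], [0, 0, 0], 0]
    - [[0, 0, 0], [0, 0, 0], 0]

```text
clock: 14.7
tool_pos: [0.5529, 0.0393, 0.0644]
orientation: [0.0, -0.18, 0.984, 0.0]
wrist_force: [1.3, 0.1, 2.6]
finger_gap: -0.0002
gripper_force: 1.0
```

```bash
cat > lum.py <<'E'
from h import *
import sys
_,s,_=wrist("pics/%s.png"%sys.argv[1]); q=s["color"]
print([(r,int(q[r,262:272].mean())) for r in range(200,276,5)],env.sense()["wrist_force"].round(1),env.sense()["clock"])
E
python3 lum.py e; python3 fit.py
```

```text
[(200, 34), (205, 34), (210, 33), (215, 34), (220, 32), (225, 32), (230, 31), (235, 63), (240, 66), (245, 65), (250, 64), (255, 72), (260, 74), (265, 58), (270, 59), (275, 70)] [ 1.1 -0.5  1.8] 14.75
rocker 0.83 [279. 221.  55.  88.] 4418
square_key 0.65 [118. 232.  54.  53.] 2295
mushroom 0.6 [279.  78. 103.  96.] 7607
small_button 0.78 [105.  95.  33.  31.] 720
[ 0.5172 -0.0223  0.3802 -0.004 ] [-0.2  0.9  0.7  0.2 -0.5 -1.1]
[ 0.5163 -0.021   0.3802] [-1.7  1.2  1.9 -1.  -0.2 -0.1]
```

Contact: 2–3 N at TCP z 0.065. Pressing through.

Request:
send_rows:
  targets:
    - [[0, 0, 0], [0, 0, 0.001], 0]
    - [[0, 0, 0], [0, 0, 0.001], 0]
    - [[0, 0, 0], [0, 0, 0.001], 0]
    - [[0, 0, 0], [0, 0, 0.001], 0]
    - [[0, 0, 0], [0, 0, 0.001], 0]
    - [[0, 0, 0], [0, 0, 0.001], 0]
    - [[0, 0, 0], [0, 0, 0], 0]
    - [[0, 0, 0], [0, 0, 0], 0]
    - [[0, 0, 0], [0, 0, 0], 0]
    - [[0, 0, 0], [0, 0, 0], 0]

```text
clock: 16.25
tool_pos: [0.5524, 0.039, 0.0583]
orientation: [-0.0, -0.18, 0.984, -0.0]
wrist_force: [1.6, 0.1, 0.2]
finger_gap: -0.0001
gripper_force: 0.7
```

```bash
python3 lum.py g
```

```text
[(200, 29), (205, 29), (210, 30), (215, 30), (220, 29), (225, 28), (230, 29), (235, 29), (240, 34), (245, 36), (250, 36), (255, 55), (260, 60), (265, 57), (270, 60), (275, 71)] [0.9 0.7 0.6] 16.3
```

The far half's brightness now matches level (66 → 36). I'll go on to the stop.

Request:
send_rows:
  targets:
    - [[0, 0, 0], [0, 0, 0.001], 0]
    - [[0, 0, 0], [0, 0, 0.001], 0]
    - [[0, 0, 0], [0, 0, 0], 0]
    - [[0, 0, 0], [0, 0, 0], 0]
    - [[0, 0, 0], [0, 0, 0], 0]
    - [[0, 0, 0], [0, 0, 0], 0]
    - [[0, 0, 0], [0, 0, 0], 0]
    - [[0, 0, 0], [0, 0, 0], 0]
    - [[0, 0, 0], [0, 0, 0], 0]
    - [[0, 0, 0], [0, 0, 0], 0]

```text
clock: 17.55
tool_pos: [0.5526, 0.0392, 0.0574]
orientation: [0.0, -0.18, 0.984, -0.0]
wrist_force: [-1.6, 0.5, 12.9]
finger_gap: 0.0002
gripper_force: 6.1
```

```bash
python3 lum.py g2
```

```text
[(200, 29), (205, 29), (210, 30), (215, 28), (220, 29), (225, 29), (230, 27), (235, 28), (240, 32), (245, 35), (250, 35), (255, 55), (260, 59), (265, 57), (270, 60), (275, 72)] [-1.8 -0.6 11.9] 17.6
```

Solid stop at 12 N. The true tip is therefore at TCP z + 12.5 mm. Lift and go over to the key.

Request:
send_rows:
  targets:
    - [[0, 0, 0], [0, 0, -0.008], 0]
    - [[0, 0, 0], [0, 0, -0.008], 0]
    - [[0, 0, 0], [0, 0, -0.008], 0]
    - [[0, 0, 0], [0.005, -0.0225, 0], 0]
    - [[0, 0, 0], [0.005, -0.0225, 0], 0]
    - [[0, 0, 0], [0.005, -0.0225, 0], 0]
    - [[0, 0, 0], [0.005, -0.0225, 0], 0]
    - [[0, 0, 0], [0, 0, 0.007], 0]
    - [[0, 0, 0], [0, 0, 0.005], 0]
    - [[0, 0, 0], [0, 0, 0], 0]

```text
clock: 18.85
tool_pos: [0.5654, -0.0502, 0.0678]
orientation: [-0.001, -0.181, 0.983, 0.001]
wrist_force: [0.9, -0.2, 1.5]
finger_gap: -0.0002
gripper_force: 0.0
```

```bash
python3 st.py h; python3 - <<'E'
import cv2
a=cv2.imread('pics/h.png')[40:310,160:520]; b=cv2.imread('pics/hs.png')
cv2.imwrite('pics/hh.png',cv2.hconcat([cv2.resize(a,(400,300)),cv2.resize(b,(400,300))]))
E
```

```text
station-frame tcp [ 37.  -42.6] tip z 56.8 F [ 0.9 -0.2  1.5] [-0.001 -0.181  0.983  0.001] 18.85
```

View pics/hh.png

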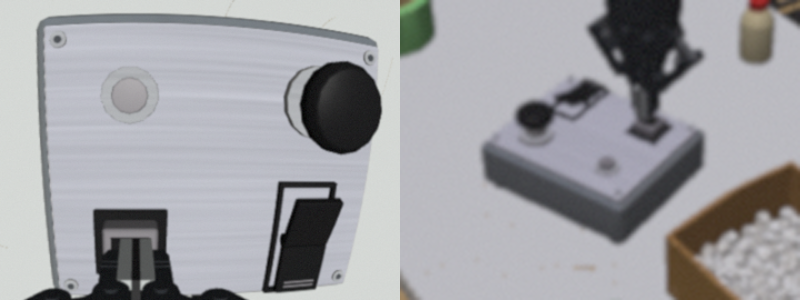

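The left view shows the rocker over, with its near half raised at (310,240), and the fingertips centred on the key at (131,240). Pressing the key.

Request:
send_rows:
  targets:
    - [[0, 0, 0], [0, 0, 0.003], 0]
    - [[0, 0, 0], [0, 0, 0.002], 0]
    - [[0, 0, 0], [0, 0, 0.002], 0]
    - [[0, 0, 0], [0, 0, 0.002], 0]
    - [[0, 0, 0], [0, 0, 0.002], 0]
    - [[0, 0, 0], [0, 0, 0.002], 0]
    - [[0, 0, 0], [0, 0, 0.001], 0]
    - [[0, 0, 0], [0, 0, 0.001], 0]
    - [[0, 0, 0], [0, 0, 0], 0]
    - [[0, 0, 0], [0, 0, 0], 0]

```text
clock: 20.2
tool_pos: [0.566, -0.052, 0.0537]
orientation: [0.0, -0.18, 0.984, -0.0]
wrist_force: [-1.9, -0.3, 6.2]
finger_gap: 0.0002
gripper_force: 3.1
```

Request:
send_rows:
  targets:
    - [[0, 0, 0], [0, 0, 0.001], 0]
    - [[0, 0, 0], [0, 0, 0.001], 0]
    - [[0, 0, 0], [0, 0, 0], 0]
    - [[0, 0, 0], [0, 0, 0], 0]
    - [[0, 0, 0], [0, 0, 0], 0]
    - [[0, 0, 0], [0, 0, 0], 0]
    - [[0, 0, 0], [0, 0, 0], 0]
    - [[0, 0, 0], [0, 0, 0], 0]
    - [[0, 0, 0], [0, 0, 0], 0]
    - [[0, 0, 0], [0, 0, 0], 0]

```text
clock: 21.45
tool_pos: [0.5661, -0.0521, 0.0534]
orientation: [0.0, -0.18, 0.984, -0.001]
wrist_force: [-4.9, -0.2, 21.2]
finger_gap: -0.0001
gripper_force: 10.4
```

Key hit its stop at 21 N, at the predicted height. Lift clear and go over the mushroom.

Request:
send_rows:
  targets:
    - [[0, 0, 0], [0, 0, -0.0135], 0]
    - [[0, 0, 0], [0, 0, -0.0135], 0]
    - [[0, 0, 0], [0, 0, -0.0135], 0]
    - [[0, 0, 0], [0, 0, -0.0135], 0]
    - [[0, 0, 0], [0.0142, 0.018, 0], 0]
    - [[0, 0, 0], [0.0142, 0.018, 0], 0]
    - [[0, 0, 0], [0.0142, 0.018, 0], 0]
    - [[0, 0, 0], [0.0142, 0.018, 0], 0]
    - [[0, 0, 0], [0.0142, 0.018, 0], 0]
    - [[0, 0, 0], [0, 0, 0], 0]

```text
clock: 22.7
tool_pos: [0.4665, 0.0078, 0.1059]
orientation: [-0.001, -0.181, 0.983, 0.0]
wrist_force: [0.4, 0.1, -0.9]
finger_gap: -0.0004
gripper_force: 0.0
```

```bash
python3 - <<'E'
from h import *
st,s,f=wrist("pics/m.png"); print(st["tool_pos"].round(4))
for n,z in {"square_key":.066,"small_button":.068,"rocker":.075,"mushroom":.094}.items():
    for r in nets.regions_of(n,"wrist")[:1]:
        print(n,round(r["p"],2),np.round(r["extent"]),f(r["extent"][:2],z-.004).round(4))
s=snapshot("scene")
for r in nets.regions_of("station","scene")[:1]:
    v,u=np.nonzero(r["pixels"]); print(np.round(r["extent"]),at_z(s,(u.mean(),v.mean()),.06).round(3))
E
```

```text
[0.4665 0.0078 0.1059]
square_key 0.96 [164. 315.  31.  22.] [ 0.5665 -0.0525  0.062 ]
small_button 0.89 [149. 232.  24.  25.] [ 0.4999 -0.0773  0.064 ]
rocker 0.46 [283. 346.  10.  19.] [0.5514 0.0415 0.071 ]
mushroom 0.75 [278. 242.  74.  50.] [0.4631 0.0044 0.09  ]
[264. 237.  76.  60.] [ 0.496 -0.042  0.06 ]
```

The key and button positions are unchanged, and the TCP is within 2 mm of the mushroom centre. Pressing.

Request:
send_rows:
  targets:
    - [[0, 0, 0], [0, 0, 0.01], 0]
    - [[0, 0, 0], [0, 0, 0.007], 0]
    - [[0, 0, 0], [0, 0, 0.004], 0]
    - [[0, 0, 0], [0, 0, 0.003], 0]
    - [[0, 0, 0], [0, 0, 0.002], 0]
    - [[0, 0, 0], [0, 0, 0.002], 0]
    - [[0, 0, 0], [0, 0, 0.002], 0]
    - [[0, 0, 0], [0, 0, 0.002], 0]
    - [[0, 0, 0], [0, 0, 0.001], 0]
    - [[0, 0, 0], [0, 0, 0], 0]

```text
clock: 24.3
tool_pos: [0.4675, 0.007, 0.0724]
orientation: [-0.0, -0.18, 0.984, 0.0]
wrist_force: [-1.5, -0.7, 4.5]
finger_gap: 0.0
gripper_force: 2.2
```

Request:
send_rows:
  targets:
    - [[0, 0, 0], [0, 0, 0.001], 0]
    - [[0, 0, 0], [0, 0, 0.001], 0]
    - [[0, 0, 0], [0, 0, 0], 0]
    - [[0, 0, 0], [0, 0, 0], 0]
    - [[0, 0, 0], [0, 0, 0], 0]
    - [[0, 0, 0], [0, 0, 0], 0]
    - [[0, 0, 0], [0, 0, 0], 0]
    - [[0, 0, 0], [0, 0, 0], 0]
    - [[0, 0, 0], [0, 0, 0], 0]
    - [[0, 0, 0], [0, 0, 0], 0]

```text
clock: 25.55
tool_pos: [0.4675, 0.007, 0.0714]
orientation: [0.0, -0.18, 0.984, -0.0]
wrist_force: [-4.5, -0.1, 16.6]
finger_gap: 0.0001
gripper_force: 8.7
```

The force is past the spring's 5 N, so the mushroom is at its solid stop at the predicted height.

```bash
python3 -c "
from h import *
print(env.sense()['wrist_force'].round(1)); print(sign_off())"
```

```text
[-4.5 -0.1 16.6]
the job is handed in; nothing more can be done
None
```

I tipped the rocker fully over, pushed the key in to its stop and signed off at about 25.6 s with the fingertips holding the mushroom down at its stop (about 17 N); no verdict came back at hand-in.

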